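# Line up the cell clamp's hinge and hold it for the pin

## Task

The clamp plate of the film tester has been taken off and lies on the bench. Pick it up by its handle and set it squarely on the tester's cell block, with the plate's two hinge knuckles between the three fixed ones, then press it flat down against the spring plungers so that the holes of all five knuckles are in line and the hinge pin could be slid straight through. Finish while still holding the handle and pressing the plate down like that, and leave the pin and the other things on the bench alone.

Things in the scene. Friction and masses are not known exactly. Their poses are not given: they have to be found in the camera images.
- plate_handle (a point): Centre of the grip bar of the loose plate's bow handle. Bar 94 mm long (y), 14 wide (x), 16 tall (z), centre 26 mm above the plate's upper face; 18 mm free under it (15 over a round boss), 70 mm clear between its two posts. Axes: x to the plate's hinge edge, y along the bar, z up. The hinge-hole axis is 62 mm along +x and 27 mm below this point. The plate balances here.
- plate_hole_left (a point): Outer mouth of the hole in the plate's left (+y) knuckle, at (62, 39.5, -27) mm in plate_handle's frame, same axes; the hole runs along y. The plate has two knuckles on its +x edge: barrels 20 mm outside, 11 mm bore, from 11.5 to 39.5 mm either side of its middle. Their axis is 11 mm above the plate's underside, 12 mm beyond its edge.
- plate_hole_right (a point): The same point on the plate's right (-y) knuckle, at (62, -39.5, -27) mm in plate_handle's frame.
- clamp_plate: The loose clamp plate: bare aluminium, 110 mm (x) by 120 mm (y) by 12 mm thick, about 0.46 kg, lying flat on the bench, handle up. Origin at the centre of its underside, x towards its hinge edge, z up. The handle bar's centre is at (5, 0, 38) mm.
- hinge_axis (a point): Point on the hole axis of the tester's three fixed knuckles, in the middle of the central one. x to the rear of the tester (away from its sloping keypad), y along the hinge, z up. Barrels 20 mm outside, 11 mm bore, at y -60 to -42, -9 to 9, 42 to 60 mm: the plate's knuckles fit between with 2.5 mm to spare either way along y. Axis 11 mm above the cell block's face.
- cell_face (a point): Middle of the steel cell block's flat upper face, 115 by 130 mm, 92 mm above the bench, on the tester: a white console fixed to the bench, 300 by 250 mm, deck 70 mm high. Same axes as hinge_axis, which is at (67, 0, 11) mm here. Seated with the holes in line, the plate's centre is over this point, its handle bar 38 mm above it and its rear edge 2 mm short of the fixed barrels.
- plunger0 (a joint): Travel of one of four brass spring plungers near the corners of the cell face, in m: 0 = up, 5 mm proud of the face; 0.005 = flush, plate flat on the face. All four push up with 7 N at first touch, 12 N when flush. They carry the plate 5 mm too high; beyond its weight about 8 N on the handle presses it flat, and it rises again when let go.
- hinge_pin: Bystander: L-shaped round steel pin, 8 mm diameter, 140 mm long, lying on the console's deck beside the cell block. Origin under the middle of its long leg.
- dial_gauge: Bystander: small hand-held dial thickness gauge, 58 mm dial, 16 mm high, on the bench near the plate. Origin under the dial's centre.
- tape_roll: Bystander: roll of clear tape lying flat, 90 mm diameter, 24 mm high, on the bench near the plate. Origin at the centre of its underside.
- weight_big: Bystander: steel calibration weight with a knob, 36 mm diameter, 54 mm high. Origin at the centre of its underside.
- weight_small: Bystander: steel calibration weight with a knob, 28 mm diameter, 42 mm high. Origin at the centre of its underside.
- beaker: Bystander: glass beaker, 70 mm diameter, 90 mm high. Origin at the centre of its underside.
- screwdriver: Bystander: screwdriver with a black handle lying on the bench at the side.
Not all that is in view belongs to the job. Leave any turquoise look-alike of the clamp_plate alone.

How it is judged:
By the outcome, as a careful person would: the job done as asked, in the order asked, and still so for the second after the job is handed in, while the arm keeps its last pose, push and grip.
It also fails if it takes over 38 s, if anything falls off the work surface, if the arm or the gripper's body presses on something with over 40 N, if the wrist force passes 120 N, or if a joint passes its speed limit or range.

## Robot

A 6-joint arm with a two-finger parallel gripper is mounted at the origin on the work surface. World frame = base frame: x ahead of the robot, y to its left, z up, the work surface at z = 0. Lengths are in m, angles in rad, forces in N, time in s.
With the tool pointing down it reaches from about 0.275 to 0.85 m from the base axis. Payload 5.2 kg.
Tool frame: the origin (TCP) lies between the finger pads; the fingertips stand 17 mm ahead of it and the grasp point (between the pads) lies 2 mm behind it; z points along the fingers, y is the direction in which the jaws open and shut (so a half turn about z gives the same grasp; the last joint's range is limited). The gripper opens to 85 mm and grips with 20 to 120 N. Pads are 22 mm wide; open, the fingers measure 114 mm over their backs; the gripper's body (76 mm by 85 mm) begins 54 mm behind the grasp point. The pads swing forward as they close: fully open they stand 13 mm farther back than shut.
Start: joints at [-1.469, 0.259, 1.535, -0, 1.348, -0.203], TCP at [0.165, -0.525, 0.248] pointing down, gripper open.
Joint ranges: [-3.14, 3.14], [-0.91, 2.08], [0.19, 2.58], [-1.22, 4.36], [0.22, 2.71], [-3.12, 3.12]. Speed limits (rad/s): [2.57, 2.57, 3.14, 3.14, 3.14, 3.14].

## Interface

Orientations are given as a unit quaternion [w, x, y, z].
In Python, from rig import status, camera, get_calibration, workorder gives the robot as it stands.
- The arm moves only by the tool servo_tool, never from a script. Its argument "moves" is a list of rows, each an object of numbers: "wx", "wy", "wz": the turn, a rotation vector about the world's x, y, z in rad; "tx", "ty", "tz": the shift along the world's x, y, z in mm; "claw": the closure in counts, from 0 (fully open) to 255 (shut). In form: [{"wx": .., "wy": .., "wz": .., "tx": .., "ty": .., "tz": .., "claw": ..}, ...]. A call has 1 to 8 rows; each row is the pose to reach, as a shift and turn from the pose commanded when the call began; what a row does not reach only later rows make up. A row lasts 1/12 s, in which the tool goes at most 41.7 mm and 7.16 degrees, less where a joint would pass 70% of its speed; a pose out of reach is approached as far as the arm can. A call with a gripper value outside its range is refused whole. The fingers move at their own pace and stop on an object; the grip force is fixed at half the most. Time passes only in rows, so rows that repeat a pose let the fingers close. It gives the time, the measured TCP pose, the force and the opening at its end, in the units of the state.
- status.read_state(): the state, without advancing time (a new reading comes with each control period).
- camera(name): name is "side" or "top" or "wrist"; returns the picture (384x512x3 uint8, red, green, blue); there is no depth.
- get_calibration(name): a dict with "mtx" (3x3 intrinsics, pixels), "eye" and "orientation" of the camera in the world. Camera axes: x right, y down, z forward; pixel columns grow to the right and rows downward; lengths in m; the calibration is good to about 2 mm. A picture is of the moment at which its call begins: read the wrist's pose just before it. get_calibration takes no time and is no camera call; for the wrist camera it gives the pose at the moment of the call.
- workorder.sign_off(): hands the job in, once; it reports no verdict.
The state is a dict: "t": time; "joint_positions": joint angles; "dq": joint speeds; "tau": joint torques, N m; "tcp_pos": TCP position; "tool_rot": TCP orientation; "ft_force": force on the tool from outside, world axes, zero at the start; "torque": the same for the moment, N m; "gripper_width": opening from 0.0 (shut) to 1.0 (fully open).
Only numpy, scipy, OpenCV 4.12 (cv2) and the standard library are available. Lean on these libraries where they do the work, as an engineer would, in place of code of your own. Each camera call takes 0.05 s, during which the arm holds its last target.

## Working session

There is one attempt and no reset: what is moved stays moved. The work goes in short steps, Python scripts to look and compute and a tool call to move; the robot and the scene stay as the last step left them, time stands still between calls to the robot, and variables do not carry over. Pictures are saved under pics/ and viewed, and the job is handed in when it is done.

Besides the shell and the picture viewer there is one more tool, called after ">>>" as name(argument=value, ...), one argument or row to a line, values as JSON. servo_tool: Moves the arm, as the interface text tells. Its arguments: {"type":"object","properties":{"moves":{"type":"array","items":{"type":"object","properties":{"wx":{"type":"number"},"wy":{"type":"number"},"wz":{"type":"number"},"tx":{"type":"number"},"ty":{"type":"number"},"tz":{"type":"number"},"claw":{"type":"number"}}}}},"required":["moves"]}

```bash
mkdir -p pics; ls
python3 - <<'E'
from rig import status,camera,get_calibration
import cv2
print(status.read_state())
for n in("top","side","wrist"):
    c=get_calibration(n);print(n,c)
    cv2.imwrite(f"pics/{n}0.png",camera(n)[:,:,::-1])
E
```

```text
pics
{'t': 0.0, 'joint_positions': array([-1.46881796e+00,  2.59334177e-01,  1.53605826e+00, -1.12590220e-05,
        1.34799287e+00, -2.02796439e-01]), 'dq': array([-0.00117236, -0.0021822 , -0.00100462,  0.00018963,  0.0002064 ,
        0.00050134]), 'tau': array([ 8.56697134e-04, -4.46028793e+01, -2.90570551e+01, -6.76897944e-04,
        1.15659044e-02,  1.35362748e-05]), 'tcp_pos': array([ 0.16501354, -0.52415581,  0.24748937]), 'tool_rot': array([-8.95464550e-04,  9.88410905e-01,  1.51799471e-01,  3.96815550e-05]), 'ft_force': array([ 0.33763634, -0.35235058,  0.07371412]), 'torque': array([0.03159447, 0.04194622, 0.01045261]), 'gripper_width': 1.0039579559732412}
top {'mtx': array([[349.90879503,   0.        , 252.36596712],
       [  0.        , 349.90879503, 189.77417371],
       [  0.        ,   0.        ,   1.        ]]), 'eye': array([0.36515809, 0.07185063, 1.24564897]), 'orientation': array([-0.056094  ,  0.71219861, -0.69654945,  0.06667432])}
side {'mtx': array([[490.14548616,   0.        , 253.8735651 ],
       [  0.        , 490.14548616, 192.94129825],
       [  0.        ,   0.        ,   1.        ]]), 'eye': array([0.24138295, 1.27194611, 1.22695943]), 'orientation': array([ 0.05106029, -0.11477617,  0.904718  , -0.40706832])}
wrist {'mtx': array([[287.26106837,   0.        , 259.3919881 ],
       [  0.        , 287.26106837, 194.13620303],
       [  0.        ,   0.        ,   1.        ]]), 'eye': array([ 0.24143588, -0.50140994,  0.37172059]), 'orientation': array([ 0.12610238,  0.79634408, -0.58409074, -0.09366056])}
```

View pics/top0.png

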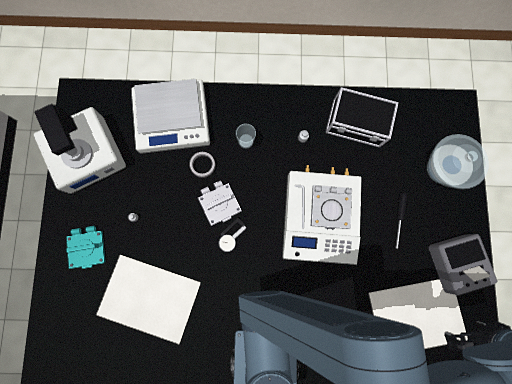

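View pics/side0.png

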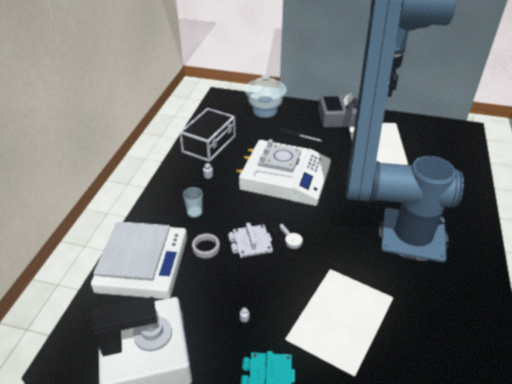

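View pics/wrist0.png

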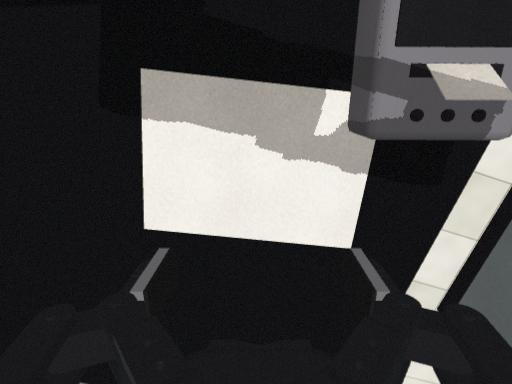

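The top view shows the plate at about (219,203), the tester cell block at about (331,207), and the turquoise look-alike at (85,248). I'll enlarge these areas.

```bash
cat > h.py <<'E'
import numpy as np,cv2
from rig import status,camera,get_calibration
from scipy.spatial.transform import Rotation as R
def rot(q): return R.from_quat([q[1],q[2],q[3],q[0]]).as_matrix()
def unproj(c,px,z):
    r=rot(c["orientation"])@np.linalg.inv(c["mtx"])@np.array([px[0],px[1],1.])
    e=np.array(c["eye"]);return e+r*(z-e[2])/r[2]
def proj(c,P):
    p=(np.atleast_2d(P)-c["eye"])@rot(c["orientation"]);p=p@np.array(c["mtx"]).T
    return p[:,:2]/p[:,2:]
def crop(im,x,y,w,h,k,fn):
    cv2.imwrite(fn,cv2.resize(im[y:y+h,x:x+w],None,fx=k,fy=k,interpolation=cv2.INTER_CUBIC))
E
python3 - <<'E'
from h import *
im=cv2.imread("pics/top0.png")
crop(im,180,165,80,60,10,"pics/t_plate.png")
crop(im,278,160,96,72,8,"pics/t_cell.png")
c=get_calibration("top")
print(unproj(c,(219,203),.012),unproj(c,(331,207),.092))
E
```

```text
[0.53153853 0.17305207 0.012     ] [ 0.51590408 -0.20652939  0.092     ]
```

View pics/t_plate.png

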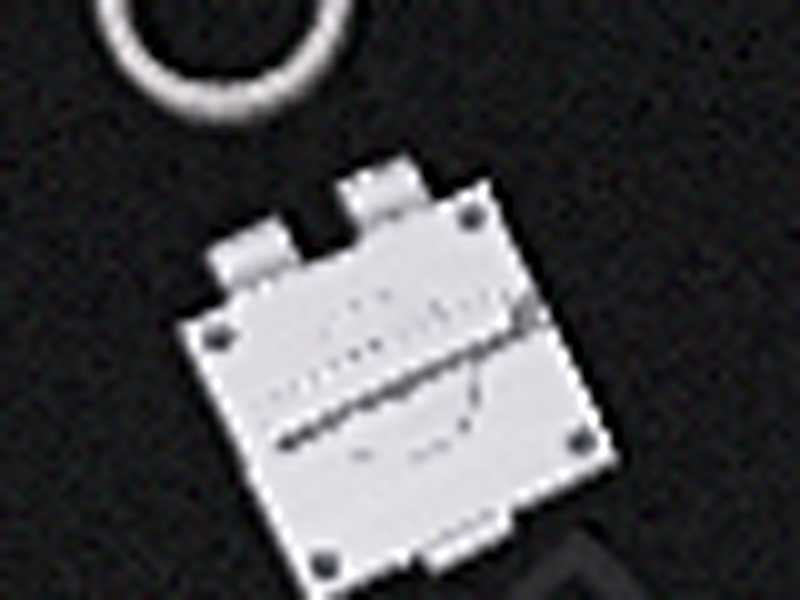

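View pics/t_cell.png

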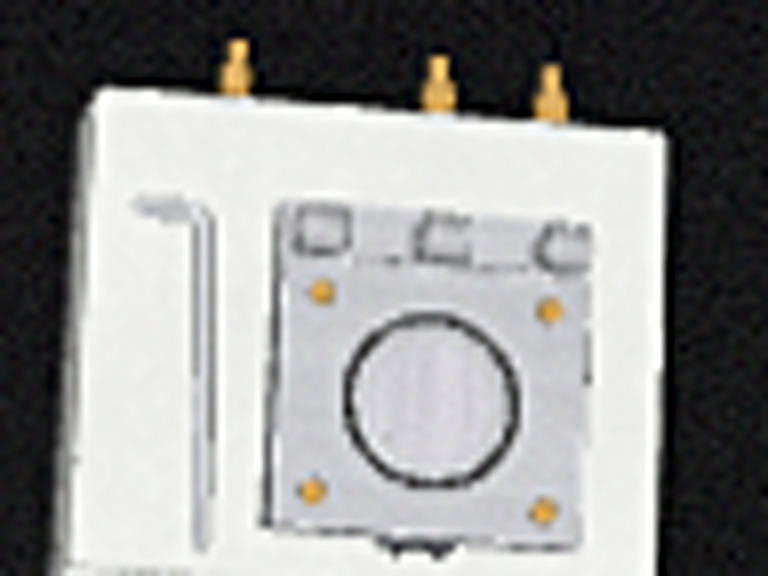

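Run:
```python
from h import *
c=get_calibration("wrist");s=status.read_state()
T=rot(s["tool_rot"]);print(T.round(3));C=rot(c["orientation"])
print("cam in tool",(T.T@C).round(3),T.T@(c["eye"]-s["tcp_pos"]))
t=get_calibration("top")
pl=np.array([unproj(t,(180+x/10,165+y/10),.012)[:2] for x,y in[(180,325),(485,180),(617,462),(312,600)]])
print("plate",pl,pl.mean(0)); 
for i,j in((3,0),(2,1)): d=pl[j]-pl[i];print(np.degrees(np.arctan2(d[1],d[0])),np.linalg.norm(d))
pg=np.array([unproj(t,(278+x/8,160+y/8),.097)[:2] for x,y in[(321,292),(550,311),(543,512),(312,491)]])
print("plungers",pg,pg.mean(0))
for i,j in((3,0),(2,1)): d=pg[j]-pg[i];print(np.degrees(np.arctan2(d[1],d[0])),np.linalg.norm(d))
d=pg[0]-pg[1];print(np.degrees(np.arctan2(d[1],d[0]))-90,np.linalg.norm(d))
```

```text
[[ 0.954  0.3   -0.   ]
 [ 0.3   -0.954  0.001]
 [ 0.    -0.001 -1.   ]]
cam in tool [[ 0.    -0.951 -0.311]
 [ 1.     0.    -0.   ]
 [ 0.    -0.311  0.951]] [ 0.07976331  0.00099413 -0.12413231]
plate [[0.54953786 0.2483484 ]
 [0.60465603 0.14171768]
 [0.50412736 0.09174197]
 [0.45305115 0.1974917 ]] [0.5278431  0.16982494]
27.79304519482578 0.10906919760571511
26.433300511803843 0.11226569204848785
plungers [[ 0.54951447 -0.16289646]
 [ 0.54373655 -0.25851649]
 [ 0.46000634 -0.25344381]
 [ 0.4665337  -0.15820223]] [ 0.50494776 -0.20826475]
-3.2377773441224296 0.08311343635971574
-3.466948269912923 0.0838837241445164
-3.4579416433081036 0.09579444352764145
```

>>> servo_tool(
  moves=[
    {"tx": 28, "ty": 26, "wz": 0.1},
    {"tx": 56, "ty": 52, "wz": 0.2},
    {"tx": 84, "ty": 78, "wz": 0.3},
    {"tx": 112, "ty": 104, "wz": 0.4},
    {"tx": 140, "ty": 130, "wz": 0.5},
    {"tx": 168, "ty": 156, "wz": 0.6},
    {"tx": 196, "ty": 182, "wz": 0.7},
    {"tx": 224, "ty": 208, "wz": 0.8},
  ],
)

```text
invalid input at $.moves[0]: expected keys wx, wy, wz, tx, ty, tz, claw
```

>>> servo_tool(
  moves=[
    {"tx": 28, "ty": 26, "wz": 0.1},
    {"tx": 56, "ty": 52, "wz": 0.2},
    {"tx": 84, "ty": 78, "wz": 0.3},
    {"tx": 116, "ty": 108, "wz": 0.405},
    {"tx": 116, "ty": 108, "wz": 0.405},
    {"tx": 116, "ty": 108, "wz": 0.405},
  ],
)

```text
invalid input at $.moves[0]: expected keys wx, wy, wz, tx, ty, tz, claw
```

Run:
```python
from h import *
import json
c=get_calibration("wrist");s=status.read_state();print(s["t"],s["tcp_pos"],s["joint_positions"],s["ft_force"])
im=camera("wrist")[:,:,::-1];cv2.imwrite("pics/w1.png",im)
np.savez("w1.npz",mtx=c["mtx"],eye=c["eye"],orientation=c["orientation"])
crop(im,0,0,512,384,1.5,"pics/w1b.png")
```

```text
0.15 [ 0.16503774 -0.52426264  0.24767021] [-1.46881006e+00  2.59179587e-01  1.53581499e+00  1.59181411e-05
  1.34800995e+00 -2.02759876e-01] [0.18025803 0.02127505 0.22818046]
```

View pics/w1b.png

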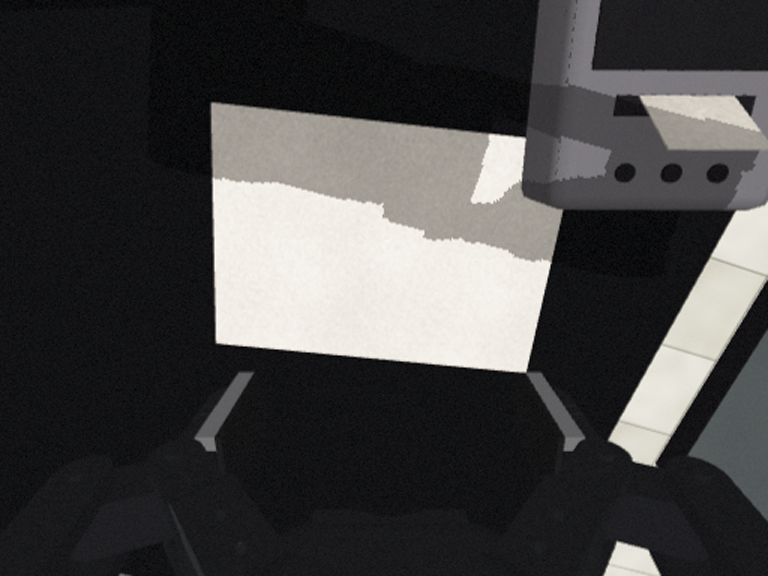

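The moves were refused because every row needs all seven keys. The arm hasn't moved; the picture still shows the start view.

>>> servo_tool(
  moves=[
    {"wx": 0, "wy": 0, "tz": 0, "claw": 0, "tx": 28, "ty": 26, "wz": 0.1},
    {"wx": 0, "wy": 0, "tz": 0, "claw": 0, "tx": 56, "ty": 52, "wz": 0.2},
    {"wx": 0, "wy": 0, "tz": 0, "claw": 0, "tx": 84, "ty": 78, "wz": 0.3},
    {"wx": 0, "wy": 0, "tz": 0, "claw": 0, "tx": 112, "ty": 104, "wz": 0.4},
    {"wx": 0, "wy": 0, "tz": 0, "claw": 0, "tx": 140, "ty": 130, "wz": 0.5},
    {"wx": 0, "wy": 0, "tz": 0, "claw": 0, "tx": 168, "ty": 156, "wz": 0.6},
    {"wx": 0, "wy": 0, "tz": 0, "claw": 0, "tx": 196, "ty": 182, "wz": 0.7},
    {"wx": 0, "wy": 0, "tz": 0, "claw": 0, "tx": 224, "ty": 208, "wz": 0.8},
  ],
)

```text
t: 0.87
tcp_pos: [0.3901, -0.3151, 0.2483]
tool_rot: [0.0, 0.85, 0.527, 0.0]
ft_force: [-0.3, -0.3, 0.3]
gripper_width: 1.001
```

>>> servo_tool(
  moves=[
    {"wx": 0, "wy": 0, "tz": 0, "claw": 0, "tx": 28, "ty": 26, "wz": 0.1},
    {"wx": 0, "wy": 0, "tz": 0, "claw": 0, "tx": 56, "ty": 52, "wz": 0.2},
    {"wx": 0, "wy": 0, "tz": 0, "claw": 0, "tx": 84, "ty": 78, "wz": 0.3},
    {"wx": 0, "wy": 0, "tz": 0, "claw": 0, "tx": 116, "ty": 108, "wz": 0.405},
    {"wx": 0, "wy": 0, "tz": 0, "claw": 0, "tx": 116, "ty": 108, "wz": 0.405},
    {"wx": 0, "wy": 0, "tz": 0, "claw": 0, "tx": 116, "ty": 108, "wz": 0.405},
  ],
)

```text
t: 1.37
tcp_pos: [0.5062, -0.2066, 0.2479]
tool_rot: [-0.0, 0.727, 0.687, -0.0]
ft_force: [0.9, -1.0, 0.3]
gripper_width: 0.998
```

```bash
cat > snap.py <<'E'
import sys
from h import *
n=sys.argv[1]
c=get_calibration("wrist");s=status.read_state();print(s["t"],s["tcp_pos"],s["joint_positions"].round(3),s["ft_force"],s["gripper_width"])
T=rot(s["tool_rot"]);print(T.round(4).tolist())
im=camera("wrist")[:,:,::-1];cv2.imwrite(f"pics/{n}.png",im)
np.savez(n+".npz",mtx=c["mtx"],eye=c["eye"],orientation=c["orientation"])
crop(im,0,0,512,384,1.5,f"pics/{n}b.png")
E
python3 snap.py w2
```

```text
1.3667 [ 0.50622964 -0.20657805  0.24785657] [-0.592  0.253  1.543  0.     1.346 -0.535] [ 0.88478029 -0.95322002  0.34672123] 0.9979899638349522
[[0.057, 0.9984, -0.0006], [0.9984, -0.057, 0.0005], [0.0004, -0.0006, -1.0]]
```

View pics/w2b.png

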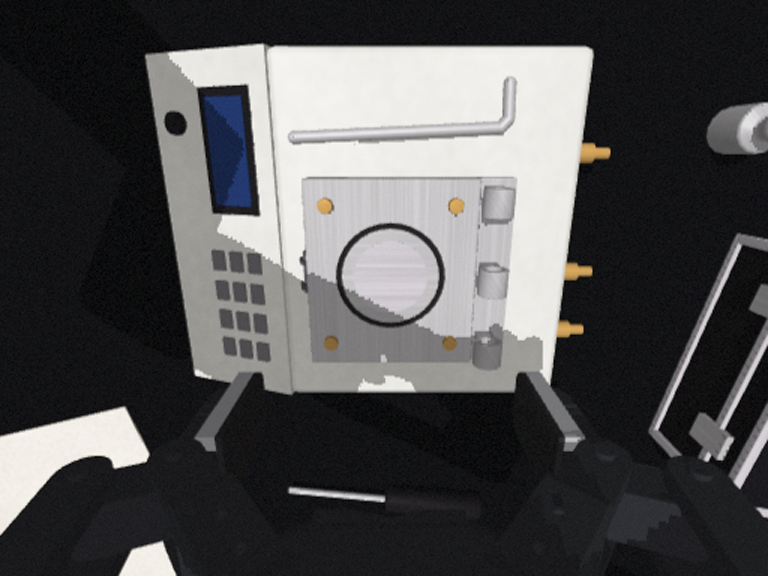

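The wrist view shows the cell block spanning about (303–515, 178–362) at 1.5x, with four plungers, the barrels on the right and the pin above. I'll enlarge it.

Run:
```python
from h import *
im=cv2.imread("pics/w2.png")
crop(im,195,112,160,140,5,"pics/w2c.png")
crop(im,300,115,60,140,6,"pics/w2d.png")
```

```text
(no output)
```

View pics/w2c.png

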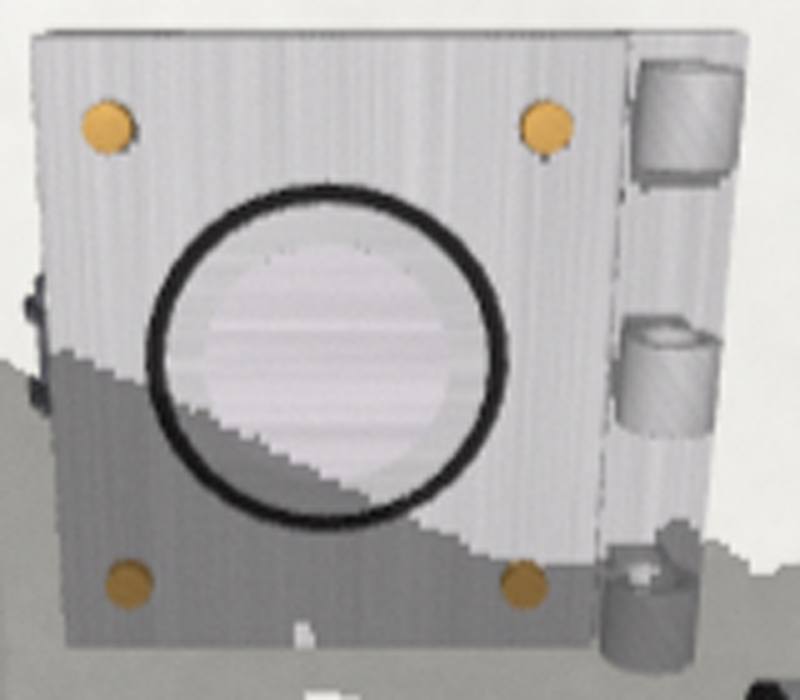

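```bash
cat > fitcell.py <<'E'
from h import *
from scipy.optimize import least_squares
c=dict(np.load("w2.npz"))
P=lambda l:np.array([(195+x/5-.4,112+y/5-.4) for x,y in l])
cor=P([(33,33),(630,33),(595,647),(66,647)]);pl=P([(107,126),(546,126),(524,583),(128,583)])
Lc=np.array([(-57.5,65,0),(57.5,65,0),(57.5,-65,0),(-57.5,-65,0)])/1e3
def pts(p,L):
    cs,sn=np.cos(p[2]),np.sin(p[2]);M=np.array([[cs,-sn,0],[sn,cs,0],[0,0,1]])
    return L@M.T+[p[0],p[1],.092+(p[5] if len(p)>5 else 0)]
def Lp(a,b):return np.array([(-a,b,.005),(a,b,.005),(a,-b,.005),(-a,-b,.005)])
def f(p): return np.r_[(proj(c,pts(p,Lc))-cor).ravel(),(proj(c,pts(p,Lp(p[3],p[4])))-pl).ravel()]
for p0 in ([.505,-.208,-.06,.042,.048],[.505,-.208,-.06,.042,.048,0.]):
    r=least_squares(f,p0);print(r.x.round(5),np.degrees(r.x[2]),r.fun.reshape(-1,2).round(2).tolist())
    if len(p0)==5:p=r.x
im=cv2.imread("pics/w2.png");im=cv2.resize(im[112:252,195:355],None,fx=5,fy=5,interpolation=cv2.INTER_CUBIC)
def dr(L,col,close=True):
    q=((proj(c,pts(p,np.array(L)))-[195,112]+.4)*5).astype(int)
    cv2.polylines(im,[q],close,col,1)
dr(Lc,(0,0,255));a,b=p[3:5]
th=np.linspace(0,2*np.pi,40)
for y in(-60,-42,-9,9,42,60): dr([(.067+.01*np.cos(t),y/1e3,.011+.01*np.sin(t)) for t in th],(0,255,0))
for x,y in((a,b),(a,-b),(-a,b),(-a,-b)): dr([(x+.004*np.cos(t),y+.004*np.sin(t),.005) for t in th],(255,0,0))
dr([(.035*np.cos(t),.035*np.sin(t),0) for t in th],(255,0,255))
cv2.imwrite("pics/w2fit.png",im)
E
python3 fitcell.py
```

```text
[ 0.5074  -0.20815 -0.05716  0.04151  0.04734] -3.274795231061098 [[-1.76, -0.76], [0.75, -0.73], [-0.29, 0.48], [-0.62, 0.42], [0.49, 0.24], [0.47, 0.26], [0.48, 0.33], [0.46, 0.29]]
[ 0.50736 -0.20898 -0.05716  0.04201  0.04788 -0.00332] -3.2747440804678187 [[-1.0, -0.05], [-0.01, -0.03], [-0.86, -0.25], [-0.04, -0.31], [0.49, 0.12], [0.47, 0.15], [0.48, 0.19], [0.46, 0.15]]
```

View pics/w2fit.png

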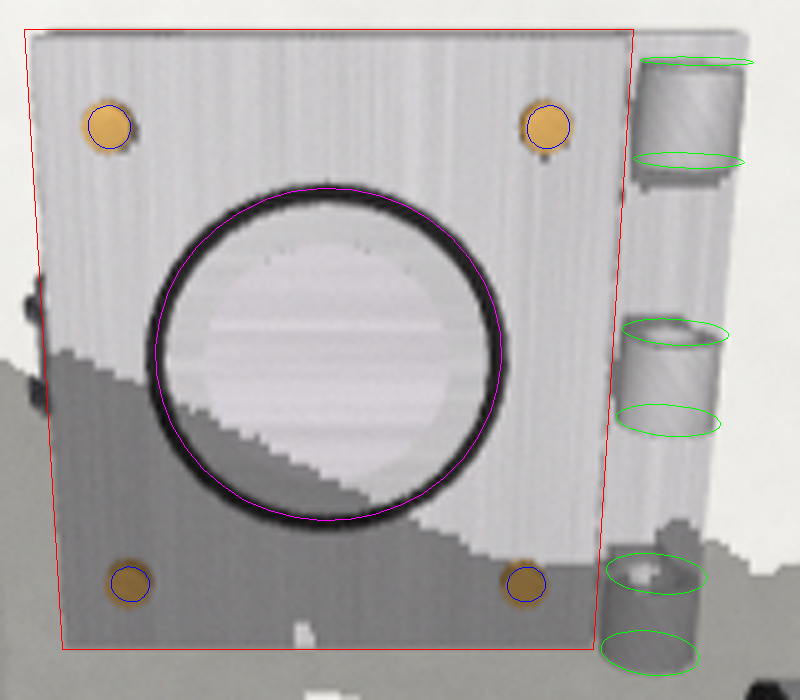

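>>> servo_tool(
  moves=[
    {"wx": 0, "wy": 0, "wz": 0.05, "tx": 2, "ty": 38, "tz": 0, "claw": 0},
    {"wx": 0, "wy": 0, "wz": 0.11, "tx": 4, "ty": 76, "tz": 0, "claw": 0},
    {"wx": 0, "wy": 0, "wz": 0.17, "tx": 7, "ty": 114, "tz": 0, "claw": 0},
    {"wx": 0, "wy": 0, "wz": 0.23, "tx": 9, "ty": 152, "tz": -5, "claw": 0},
    {"wx": 0, "wy": 0, "wz": 0.29, "tx": 11, "ty": 190, "tz": -10, "claw": 0},
    {"wx": 0, "wy": 0, "wz": 0.35, "tx": 13, "ty": 228, "tz": -20, "claw": 0},
    {"wx": 0, "wy": 0, "wz": 0.41, "tx": 15, "ty": 266, "tz": -30, "claw": 0},
    {"wx": 0, "wy": 0, "wz": 0.47, "tx": 18, "ty": 304, "tz": -40, "claw": 0},
  ],
)

```text
t: 2.08
tcp_pos: [0.5226, 0.095, 0.2082]
tool_rot: [0.0, 0.549, 0.836, -0.0]
ft_force: [1.6, 0.4, -0.6]
gripper_width: 0.996
```

>>> servo_tool(
  moves=[
    {"wx": 0, "wy": 0, "wz": 0.04, "tx": 2, "ty": 37, "tz": -20, "claw": 0},
    {"wx": 0, "wy": 0, "wz": 0.06, "tx": 4, "ty": 73, "tz": -38, "claw": 0},
    {"wx": 0, "wy": 0, "wz": 0.06, "tx": 4, "ty": 73, "tz": -38, "claw": 0},
    {"wx": 0, "wy": 0, "wz": 0.06, "tx": 4, "ty": 73, "tz": -38, "claw": 0},
  ],
)

```text
t: 2.42
tcp_pos: [0.526, 0.1682, 0.169]
tool_rot: [-0.001, 0.523, 0.852, -0.001]
ft_force: [-0.7, -0.2, 1.1]
gripper_width: 0.999
```

```bash
python3 snap.py w3
```

```text
2.4167 [0.52597291 0.16819511 0.16896619] [ 1.080e-01  3.300e-01  1.640e+00 -1.000e-03  1.175e+00 -3.620e-01] [-0.72742697 -0.15400417  1.05882071] 0.9990469133396139
[[-0.4526, 0.8917, -0.0032], [0.8917, 0.4526, -0.0009], [0.0006, -0.0033, -1.0]]
```

View pics/w3b.png

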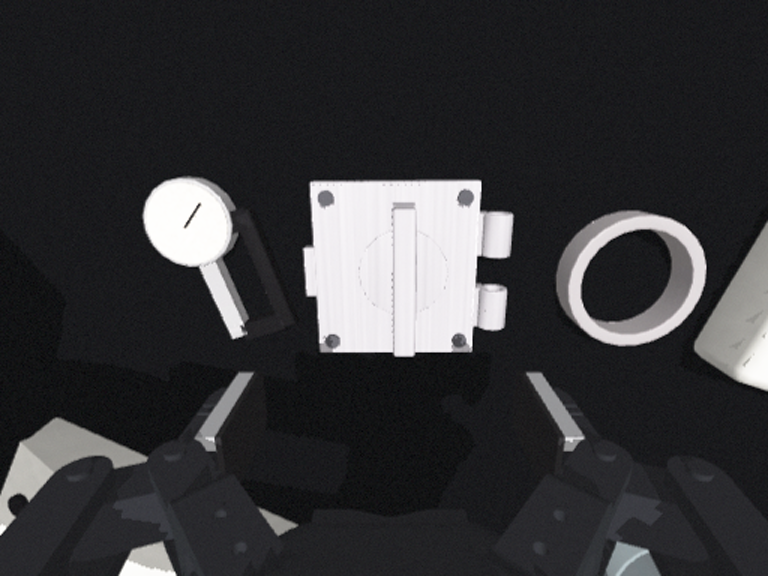

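Run:
```python
from h import *
im=cv2.imread("pics/w3.png")
crop(im,200,115,150,125,5,"pics/w3c.png")
```

```text
(no output)
```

View pics/w3c.png

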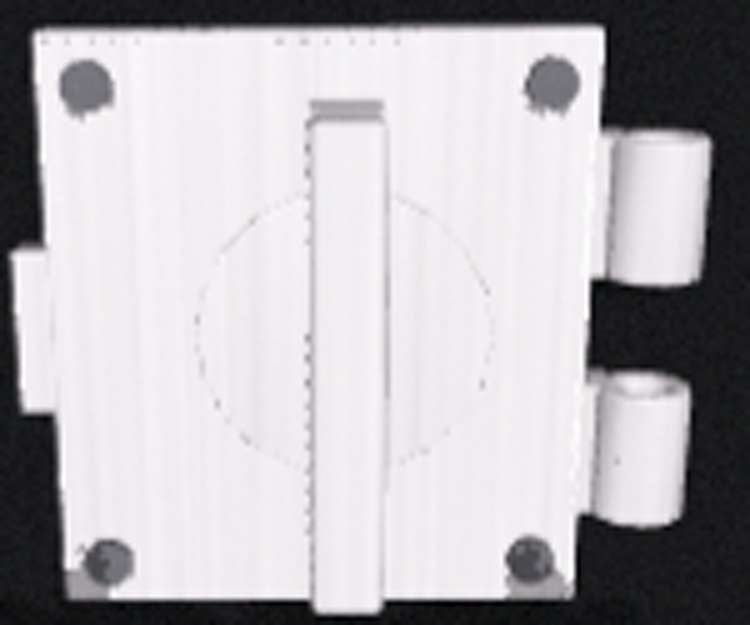

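```bash
cat > fitplate.py <<'E'
from h import *
from scipy.optimize import least_squares
c=dict(np.load("w3.npz"))
P=lambda l:np.array([(200+x/5-.4,115+y/5-.4) for x,y in l])
cor=P([(33,30),(605,27),(575,600),(67,600)]);bar=P([(311,118),(385,118),(383,614),(312,614)])
Lc=np.array([(-55,60,12),(55,60,12),(55,-60,12),(-55,-60,12)])/1e3
Lb=np.array([(-2,47,46),(12,47,46),(12,-47,46),(-2,-47,46)])/1e3
def pts(p,L):
    cs,sn=np.cos(p[2]),np.sin(p[2]);M=np.array([[cs,-sn,0],[sn,cs,0],[0,0,1]])
    return L@M.T+[p[0],p[1],(p[3] if len(p)>3 else 0)]
def f(p): return np.r_[(proj(c,pts(p,Lc))-cor).ravel(),(proj(c,pts(p,Lb))-bar).ravel()]
for p0 in([.528,.17,.47],[.528,.17,.47,0]):
    r=least_squares(f,p0);print(r.x.round(5),np.degrees(r.x[2]),r.fun.reshape(-1,2).round(2).tolist())
    print("bar",pts(r.x,np.array([(5,0,38)])/1e3))
s=status.read_state();print(s["tcp_pos"],np.degrees(np.arctan2(rot(s["tool_rot"])[1,1],rot(s["tool_rot"])[0,1])))
E
python3 fitplate.py
```

```text
[0.52853 0.17078 0.47696] 27.32788946285158 [[-0.89, -0.28], [0.59, -0.53], [-0.01, -0.27], [-0.4, 0.25], [-0.56, 0.01], [1.1, -0.1], [0.28, 0.57], [-0.23, 0.64]]
bar [[0.53297029 0.17307733 0.038     ]]
[ 0.52878  0.17038  0.4769  -0.00196] 27.32459189388481 [[-0.44, 0.1], [0.19, -0.14], [-0.32, -0.67], [-0.06, -0.16], [-0.51, 0.29], [1.02, 0.18], [0.2, 0.09], [-0.2, 0.16]]
bar [[0.5332258  0.1726729  0.03604353]]
[0.5268428  0.16715609 0.16995334] 26.821528481627702
```

>>> servo_tool(
  moves=[
    {"wx": 0, "wy": 0, "wz": 0.009, "tx": 6, "ty": 5, "tz": -20, "claw": 0},
    {"wx": 0, "wy": 0, "wz": 0.009, "tx": 6, "ty": 5, "tz": -50, "claw": 0},
    {"wx": 0, "wy": 0, "wz": 0.009, "tx": 6, "ty": 5, "tz": -80, "claw": 0},
    {"wx": 0, "wy": 0, "wz": 0.009, "tx": 6, "ty": 5, "tz": -105, "claw": 0},
    {"wx": 0, "wy": 0, "wz": 0.009, "tx": 6, "ty": 5, "tz": -122, "claw": 0},
    {"wx": 0, "wy": 0, "wz": 0.009, "tx": 6, "ty": 5, "tz": -132, "claw": 0},
    {"wx": 0, "wy": 0, "wz": 0.009, "tx": 6, "ty": 5, "tz": -132, "claw": 0},
    {"wx": 0, "wy": 0, "wz": 0.009, "tx": 6, "ty": 5, "tz": -132, "claw": 0},
  ],
)

```text
t: 3.13
tcp_pos: [0.5339, 0.1719, 0.039]
tool_rot: [0.0, 0.521, 0.854, 0.0]
ft_force: [-1.2, -0.7, 0.5]
gripper_width: 1.002
```

```bash
python3 snap.py w4
```

```text
3.1333 [0.53392148 0.17188905 0.03904151] [ 0.113  0.5    1.75  -0.     0.891 -0.363] [-1.185728   -0.6618177   0.49409563] 1.00158435293384
[[-0.4579, 0.889, 0.0007], [0.889, 0.4579, -0.0002], [-0.0005, 0.0006, -1.0]]
```

View pics/w4b.png

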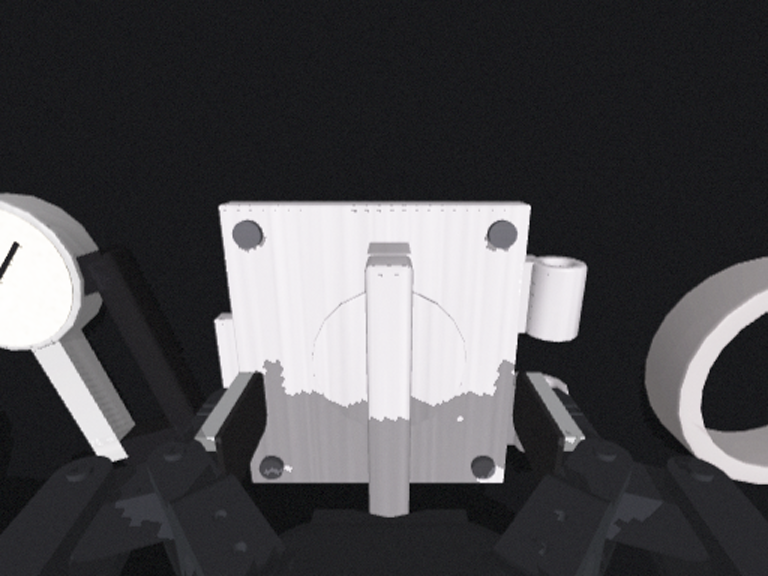

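>>> servo_tool(
  moves=[
    {"wx": 0, "wy": 0, "wz": 0, "tx": 0, "ty": 0, "tz": -3, "claw": 0},
    {"wx": 0, "wy": 0, "wz": 0, "tx": 0, "ty": 0, "tz": -3, "claw": 255},
    {"wx": 0, "wy": 0, "wz": 0, "tx": 0, "ty": 0, "tz": -3, "claw": 255},
    {"wx": 0, "wy": 0, "wz": 0, "tx": 0, "ty": 0, "tz": -3, "claw": 255},
    {"wx": 0, "wy": 0, "wz": 0, "tx": 0, "ty": 0, "tz": -3, "claw": 255},
    {"wx": 0, "wy": 0, "wz": 0, "tx": 0, "ty": 0, "tz": -3, "claw": 255},
    {"wx": 0, "wy": 0, "wz": 0, "tx": 0, "ty": 0, "tz": -3, "claw": 255},
    {"wx": 0, "wy": 0, "wz": 0, "tx": 0, "ty": 0, "tz": -3, "claw": 255},
  ],
)

```text
t: 3.85
tcp_pos: [0.5331, 0.1735, 0.0356]
tool_rot: [0.0, 0.52, 0.854, 0.0]
ft_force: [-1.0, 0.1, 2.6]
gripper_width: 0.149
```

>>> servo_tool(
  moves=[
    {"wx": 0, "wy": 0, "wz": 0, "tx": 0, "ty": 0, "tz": 0, "claw": 255},
    {"wx": 0, "wy": 0, "wz": 0, "tx": 0, "ty": 0, "tz": 0, "claw": 255},
    {"wx": 0, "wy": 0, "wz": 0, "tx": 0, "ty": 0, "tz": 0, "claw": 255},
  ],
)

```text
t: 4.1
tcp_pos: [0.5331, 0.1734, 0.0356]
tool_rot: [0.0, 0.52, 0.854, 0.0]
ft_force: [-1.9, 0.4, 5.6]
gripper_width: 0.153
```

```bash
python3 snap.py w5
```

```text
4.1 [0.53308706 0.1734463  0.03555407] [ 0.116  0.505  1.753  0.     0.884 -0.363] [-1.93055398  0.3556874   5.55356154] 0.152749939380612
[[-0.4601, 0.8879, 0.0001], [0.8879, 0.4601, 0.0001], [0.0, 0.0001, -1.0]]
```

View pics/w5b.png

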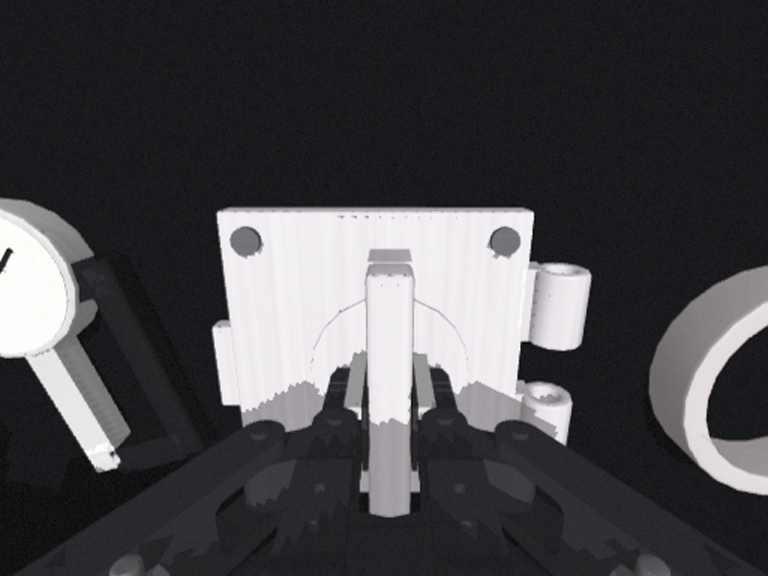

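>>> servo_tool(
  moves=[
    {"wx": 0, "wy": 0, "wz": 0, "tx": 0, "ty": 0, "tz": 10, "claw": 255},
    {"wx": 0, "wy": 0, "wz": 0, "tx": 0, "ty": 0, "tz": 30, "claw": 255},
    {"wx": 0, "wy": 0, "wz": 0, "tx": 0, "ty": 0, "tz": 60, "claw": 255},
    {"wx": 0, "wy": 0, "wz": 0, "tx": 0, "ty": 0, "tz": 90, "claw": 255},
    {"wx": 0, "wy": 0, "wz": 0, "tx": 0, "ty": -10, "tz": 120, "claw": 255},
    {"wx": 0, "wy": 0, "wz": -0.035, "tx": -1, "ty": -30, "tz": 143, "claw": 255},
    {"wx": 0, "wy": 0, "wz": -0.085, "tx": -3, "ty": -60, "tz": 154, "claw": 255},
    {"wx": 0, "wy": 0, "wz": -0.135, "tx": -5, "ty": -90, "tz": 154, "claw": 255},
  ],
)

```text
t: 4.82
tcp_pos: [0.5293, 0.0829, 0.1924]
tool_rot: [0.002, 0.576, 0.817, 0.001]
ft_force: [0.2, -0.4, -4.6]
gripper_width: 0.15
```

>>> servo_tool(
  moves=[
    {"wx": 0, "wy": 0, "wz": -0.04, "tx": -2, "ty": -32, "tz": 0, "claw": 255},
    {"wx": 0, "wy": 0, "wz": -0.09, "tx": -4, "ty": -66, "tz": 0, "claw": 255},
    {"wx": 0, "wy": 0, "wz": -0.14, "tx": -6, "ty": -100, "tz": 0, "claw": 255},
    {"wx": 0, "wy": 0, "wz": -0.19, "tx": -8, "ty": -134, "tz": 0, "claw": 255},
    {"wx": 0, "wy": 0, "wz": -0.24, "tx": -10, "ty": -168, "tz": 0, "claw": 255},
    {"wx": 0, "wy": 0, "wz": -0.29, "tx": -12, "ty": -202, "tz": 0, "claw": 255},
    {"wx": 0, "wy": 0, "wz": -0.34, "tx": -14, "ty": -232, "tz": 0, "claw": 255},
    {"wx": 0, "wy": 0, "wz": -0.38, "tx": -15, "ty": -262, "tz": 0, "claw": 255},
  ],
)

```text
t: 5.48
tcp_pos: [0.5119, -0.18, 0.1887]
tool_rot: [-0.001, 0.721, 0.693, -0.0]
ft_force: [1.3, -0.4, -3.8]
gripper_width: 0.156
```

>>> servo_tool(
  moves=[
    {"wx": 0, "wy": 0, "wz": -0.015, "tx": -1, "ty": -20, "tz": 0, "claw": 255},
    {"wx": 0, "wy": 0, "wz": -0.02, "tx": -1, "ty": -30, "tz": 0, "claw": 255},
    {"wx": 0, "wy": 0, "wz": -0.02, "tx": -1, "ty": -30, "tz": 0, "claw": 255},
    {"wx": 0, "wy": 0, "wz": -0.02, "tx": -1, "ty": -30, "tz": 0, "claw": 255},
  ],
)

```text
t: 5.82
tcp_pos: [0.5116, -0.2081, 0.1887]
tool_rot: [-0.001, 0.727, 0.686, 0.0]
ft_force: [-0.0, -0.4, -4.8]
gripper_width: 0.148
```

```bash
python3 snap.py w6
```

```text
5.8167 [ 0.51158825 -0.20809587  0.18870309] [-5.890e-01  3.110e-01  1.615e+00  1.000e-03  1.217e+00 -5.310e-01] [-0.03502162 -0.36136642 -4.82655292] 0.14766207177672028
[[0.0577, 0.9983, -0.0013], [0.9983, -0.0577, 0.0017], [0.0016, -0.0014, -1.0]]
```

View pics/w6b.png

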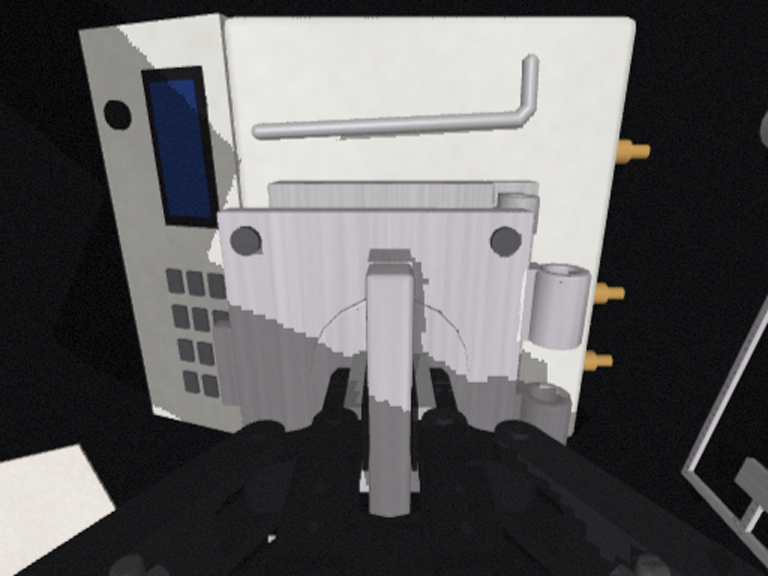

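>>> servo_tool(
  moves=[
    {"wx": 0, "wy": 0, "wz": 0.0005, "tx": 0, "ty": 0, "tz": -12, "claw": 255},
    {"wx": 0, "wy": 0, "wz": 0.0005, "tx": 0, "ty": 0, "tz": -26, "claw": 255},
    {"wx": 0, "wy": 0, "wz": 0.0005, "tx": 0, "ty": 0, "tz": -35, "claw": 255},
    {"wx": 0, "wy": 0, "wz": 0.0005, "tx": 0, "ty": 0, "tz": -35, "claw": 255},
    {"wx": 0, "wy": 0, "wz": 0.0005, "tx": 0, "ty": 0, "tz": -35, "claw": 255},
  ],
)

```text
t: 6.28
tcp_pos: [0.5118, -0.2073, 0.1539]
tool_rot: [-0.001, 0.726, 0.687, -0.0]
ft_force: [0.7, -0.2, -4.6]
gripper_width: 0.152
```

```bash
python3 snap.py w7;python3 - <<'E'
from h import *
im=cv2.imread("pics/w7.png"); crop(im,120,110,300,190,2.6,"pics/w7c.png"); crop(im,310,120,100,180,3.3*1.0,"pics/w7d.png")
E
```

```text
6.2833 [ 0.51180874 -0.2073351   0.15388104] [-0.587  0.344  1.66   0.     1.139 -0.532] [ 0.67107172 -0.15935807 -4.56444955] 0.15204813120786712
[[0.055, 0.9985, -0.0015], [0.9985, -0.055, 0.0012], [0.0011, -0.0015, -1.0]]
```

View pics/w7c.png

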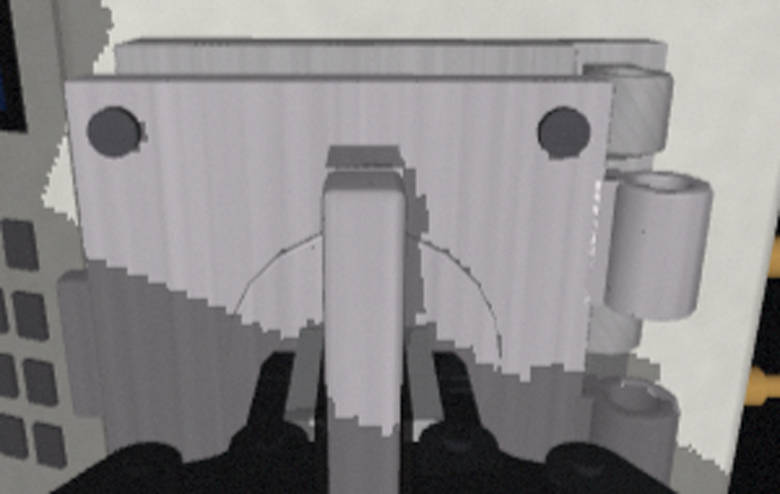

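View pics/w7d.png

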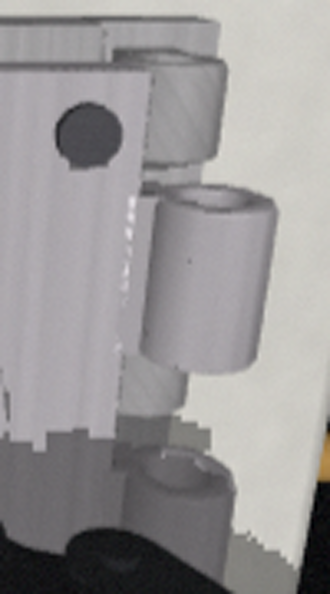

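```bash
cat > ov.py <<'E'
import sys
from h import *
n=sys.argv[1];tx,ty,tz=map(float,sys.argv[2:5]);x0,y0,w,h,k=310,120,100,180,4
cx,cy,cyaw=(float(v) for v in sys.argv[5:8]) if len(sys.argv)>5 else (.5067,-.2085,-3.27)
c=dict(np.load(n+".npz"));im=cv2.imread(f"pics/{n}.png")
im=cv2.resize(im[y0:y0+h,x0:x0+w],None,fx=k,fy=k,interpolation=cv2.INTER_CUBIC)
th=np.linspace(0,2*np.pi,40)
def dr(o,yaw,L,col):
    L=np.array(L)/1e3;a=np.radians(yaw);M=np.array([[np.cos(a),-np.sin(a),0],[np.sin(a),np.cos(a),0],[0,0,1]])
    q=((proj(c,L@M.T+o)-[x0,y0]+.5)*k).astype(int);cv2.polylines(im,[q],True,col,1)
cyl=lambda X,y,Z:[(X+10*np.cos(t),y,Z+10*np.sin(t)) for t in th]
for y in(-60,-42,-9,9,42,60): dr([cx,cy,.092],cyaw,cyl(67,y,11),(0,255,0))
dr([cx,cy,.092],cyaw,[(-57.5,65,0),(57.5,65,0),(57.5,-65,0),(-57.5,-65,0)],(0,200,0))
s=rot(status.read_state()["tool_rot"]);py=np.degrees(np.arctan2(s[1,1],s[0,1]))
for y in(-39.5,-11.5,11.5,39.5): dr([tx,ty,tz+.0024],py,cyl(62,y,-27),(0,0,255))
dr([tx,ty,tz+.0024],py,[(-60,60,-26),(50,60,-26),(50,-60,-26),(-60,-60,-26)],(0,0,255))
cv2.imwrite(f"pics/{n}ov.png",im)
E
python3 ov.py w7 .5118 -.2073 .1539
```

```text
(no output)
```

View pics/w7ov.png

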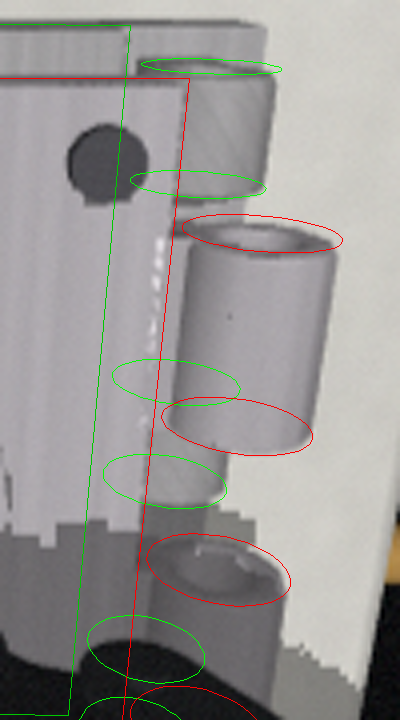

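>>> servo_tool(
  moves=[
    {"wx": 0, "wy": 0, "wz": 0, "tx": 0, "ty": -0.8, "tz": -4, "claw": 255},
    {"wx": 0, "wy": 0, "wz": 0, "tx": 0, "ty": -0.8, "tz": -8, "claw": 255},
    {"wx": 0, "wy": 0, "wz": 0, "tx": 0, "ty": -0.8, "tz": -12, "claw": 255},
    {"wx": 0, "wy": 0, "wz": 0, "tx": 0, "ty": -0.8, "tz": -16, "claw": 255},
    {"wx": 0, "wy": 0, "wz": 0, "tx": 0, "ty": -0.8, "tz": -19, "claw": 255},
    {"wx": 0, "wy": 0, "wz": 0, "tx": 0, "ty": -0.8, "tz": -19, "claw": 255},
    {"wx": 0, "wy": 0, "wz": 0, "tx": 0, "ty": -0.8, "tz": -19, "claw": 255},
  ],
)

```text
t: 6.92
tcp_pos: [0.5119, -0.2094, 0.135]
tool_rot: [-0.0, 0.727, 0.687, -0.0]
ft_force: [-0.5, -0.5, -4.6]
gripper_width: 0.15
```

```bash
python3 snap.py w8; python3 ov.py w8 $(python3 -c "
from rig import status;print(*status.read_state()['tcp_pos'])")
```

```text
6.9167 [ 0.51190966 -0.20941466  0.13500166] [-0.59   0.366  1.681 -0.     1.096 -0.533] [-0.50054847 -0.48238824 -4.56820776] 0.15043046395397183
[[0.0566, 0.9984, -0.0006], [0.9984, -0.0566, 0.0004], [0.0004, -0.0006, -1.0]]
```

View pics/w8ov.png

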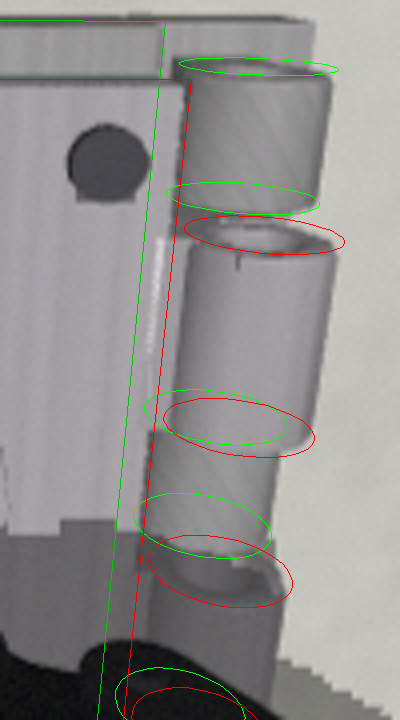

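View pics/w8b.png

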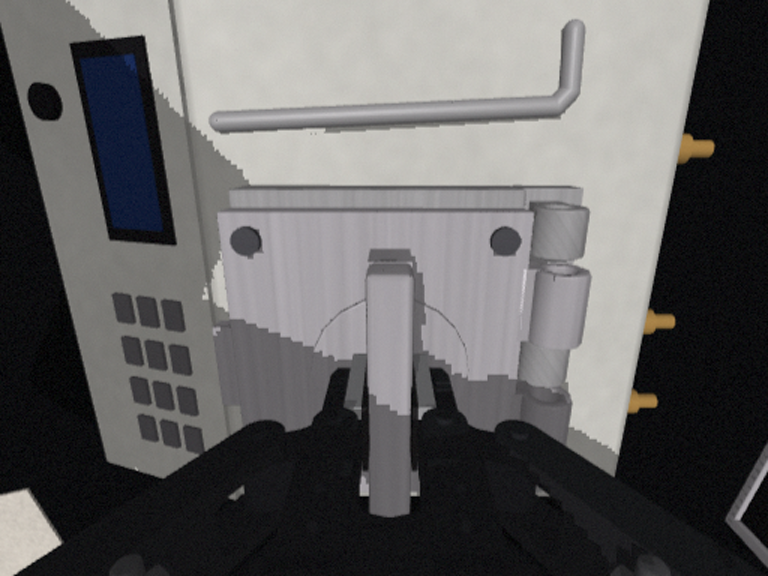

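>>> servo_tool(
  moves=[
    {"wx": 0, "wy": 0, "wz": 0, "tx": 0, "ty": 0.5, "tz": -2, "claw": 255},
    {"wx": 0, "wy": 0, "wz": 0, "tx": 0, "ty": 0.5, "tz": -4, "claw": 255},
    {"wx": 0, "wy": 0, "wz": 0, "tx": 0, "ty": 0.5, "tz": -5.5, "claw": 255},
    {"wx": 0, "wy": 0, "wz": 0, "tx": 0, "ty": 0.5, "tz": -7, "claw": 255},
    {"wx": 0, "wy": 0, "wz": 0, "tx": 0, "ty": 0.5, "tz": -7, "claw": 255},
    {"wx": 0, "wy": 0, "wz": 0, "tx": 0, "ty": 0.5, "tz": -7, "claw": 255},
    {"wx": 0, "wy": 0, "wz": 0, "tx": 0, "ty": 0.5, "tz": -7, "claw": 255},
  ],
)

```text
t: 7.55
tcp_pos: [0.5125, -0.2092, 0.1294]
tool_rot: [0.001, 0.727, 0.687, 0.0]
ft_force: [-1.2, 1.5, 4.6]
gripper_width: 0.154
```

```bash
python3 snap.py w9; python3 ov.py w9 $(python3 -c "
from rig import status;print(*status.read_state()['tcp_pos'])")
```

```text
7.55 [ 0.51250257 -0.20917235  0.12937236] [-0.589  0.371  1.688  0.     1.081 -0.533] [-1.20838831  1.5079814   4.62965459] 0.15411154276174607
[[0.0564, 0.9984, 0.0014], [0.9984, -0.0564, -0.0009], [-0.0008, 0.0014, -1.0]]
```

View pics/w9ov.png

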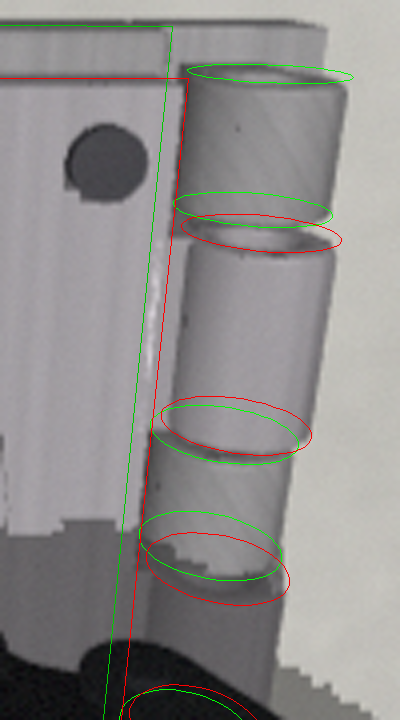

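>>> servo_tool(
  moves=[
    {"wx": 0, "wy": 0, "wz": 0, "tx": -0.8, "ty": 0.3, "tz": -1, "claw": 255},
    {"wx": 0, "wy": 0, "wz": 0, "tx": -0.8, "ty": 0.3, "tz": -2, "claw": 255},
    {"wx": 0, "wy": 0, "wz": 0, "tx": -0.8, "ty": 0.3, "tz": -3, "claw": 255},
    {"wx": 0, "wy": 0, "wz": 0, "tx": -0.8, "ty": 0.3, "tz": -3, "claw": 255},
    {"wx": 0, "wy": 0, "wz": 0, "tx": -0.8, "ty": 0.3, "tz": -3, "claw": 255},
    {"wx": 0, "wy": 0, "wz": 0, "tx": -0.8, "ty": 0.3, "tz": -3, "claw": 255},
  ],
)

```text
t: 8.1
tcp_pos: [0.5125, -0.2091, 0.1276]
tool_rot: [0.002, 0.727, 0.687, 0.001]
ft_force: [-1.8, 2.5, 11.5]
gripper_width: 0.149
```

```bash
python3 snap.py w10; python3 ov.py w10 $(python3 -c "
from rig import status;print(*status.read_state()['tcp_pos'])")
```

```text
8.1 [ 0.51247322 -0.20914325  0.12756413] [-0.589  0.372  1.692  0.     1.073 -0.533] [-1.75296118  2.51255501 11.54171735] 0.14922629797498407
[[0.0563, 0.9984, 0.0035], [0.9984, -0.0563, -0.002], [-0.0018, 0.0036, -1.0]]
```

View pics/w10ov.png

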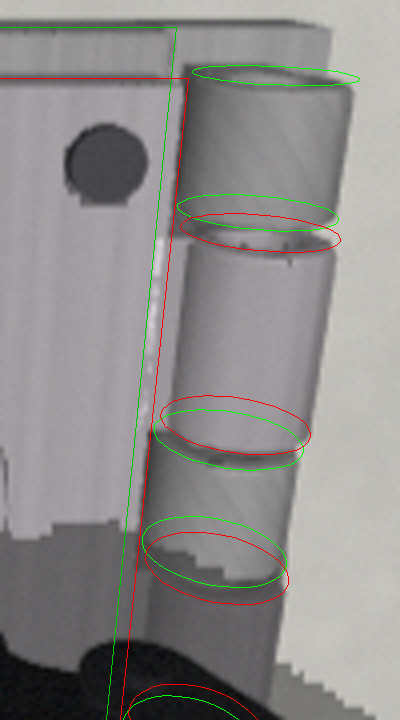

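>>> servo_tool(
  moves=[
    {"wx": 0, "wy": 0, "wz": 0, "tx": 0, "ty": 0, "tz": 5, "claw": 255},
    {"wx": 0, "wy": 0, "wz": 0, "tx": 0, "ty": 0, "tz": 9, "claw": 255},
    {"wx": 0, "wy": 0, "wz": 0, "tx": -0.8, "ty": 0.5, "tz": 9, "claw": 255},
    {"wx": 0, "wy": 0, "wz": 0, "tx": -0.8, "ty": 0.5, "tz": 9, "claw": 255},
    {"wx": 0, "wy": 0, "wz": 0, "tx": -0.8, "ty": 0.5, "tz": 9, "claw": 255},
    {"wx": 0, "wy": 0, "wz": 0, "tx": -0.8, "ty": 0.5, "tz": 9, "claw": 255},
  ],
)

```text
t: 8.65
tcp_pos: [0.5099, -0.2078, 0.1334]
tool_rot: [-0.001, 0.727, 0.687, -0.0]
ft_force: [-0.6, 0.4, -4.5]
gripper_width: 0.153
```

>>> servo_tool(
  moves=[
    {"wx": 0, "wy": 0, "wz": 0, "tx": 0, "ty": 0, "tz": -3, "claw": 255},
    {"wx": 0, "wy": 0, "wz": 0, "tx": 0, "ty": 0, "tz": -6, "claw": 255},
    {"wx": 0, "wy": 0, "wz": 0, "tx": 0, "ty": 0, "tz": -8, "claw": 255},
    {"wx": 0, "wy": 0, "wz": 0, "tx": 0, "ty": 0, "tz": -10, "claw": 255},
    {"wx": 0, "wy": 0, "wz": 0, "tx": 0, "ty": 0, "tz": -10, "claw": 255},
    {"wx": 0, "wy": 0, "wz": 0, "tx": 0, "ty": 0, "tz": -10, "claw": 255},
    {"wx": 0, "wy": 0, "wz": 0, "tx": 0, "ty": 0, "tz": -10, "claw": 255},
  ],
)

```text
t: 9.23
tcp_pos: [0.5103, -0.2081, 0.1275]
tool_rot: [0.001, 0.727, 0.687, -0.0]
ft_force: [-9.3, 5.3, 23.9]
gripper_width: 0.154
```

```bash
python3 snap.py w11
python3 - <<'E'
from h import *
im=cv2.imread("pics/w11.png");crop(im,330,125,80,150,4,"pics/w11d.png")
im=camera("side")[:,:,::-1];cv2.imwrite("pics/s11.png",im);crop(im,225,130,110,80,7,"pics/s11c.png")
E
```

```text
9.2333 [ 0.51030396 -0.20807054  0.12748233] [-5.890e-01  3.700e-01  1.696e+00 -1.000e-03  1.074e+00 -5.330e-01] [-9.3028273  5.3054466 23.9055834] 0.15407016534636336
[[0.056, 0.9984, 0.0009], [0.9984, -0.056, -0.0011], [-0.0011, 0.0009, -1.0]]
```

View pics/w11d.png

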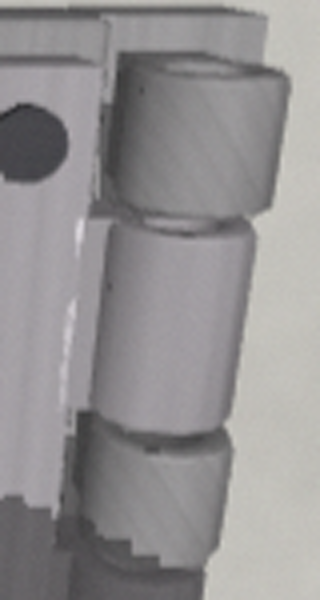

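View pics/s11c.png

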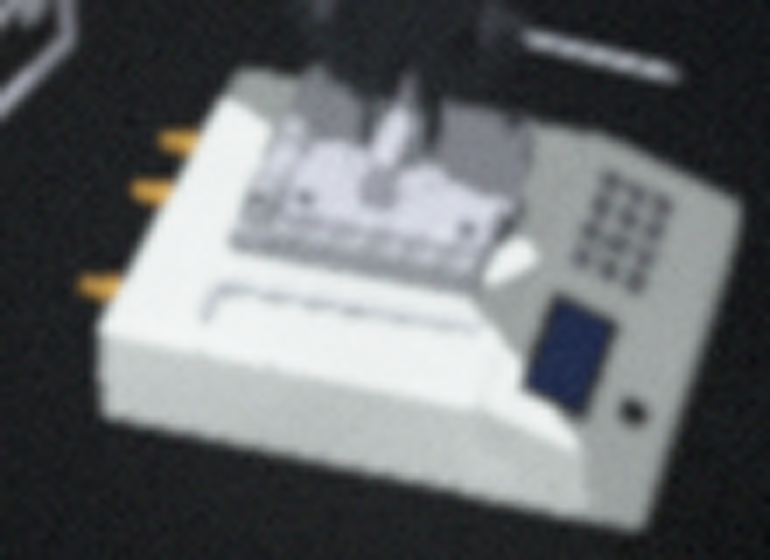

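>>> servo_tool(
  moves=[
    {"wx": 0, "wy": 0, "wz": 0, "tx": 0, "ty": 0, "tz": 5, "claw": 255},
    {"wx": 0, "wy": 0, "wz": 0, "tx": 0, "ty": 0, "tz": 10, "claw": 255},
    {"wx": 0, "wy": 0, "wz": 0, "tx": 1.4, "ty": -0.2, "tz": 10, "claw": 255},
    {"wx": 0, "wy": 0, "wz": 0, "tx": 1.4, "ty": -0.2, "tz": 10, "claw": 255},
    {"wx": 0, "wy": 0, "wz": 0, "tx": 1.4, "ty": -0.2, "tz": 10, "claw": 255},
    {"wx": 0, "wy": 0, "wz": 0, "tx": 1.4, "ty": -0.2, "tz": 10, "claw": 255},
  ],
)

```text
t: 9.83
tcp_pos: [0.5115, -0.2081, 0.1333]
tool_rot: [-0.001, 0.727, 0.687, -0.0]
ft_force: [-0.0, -0.1, -4.8]
gripper_width: 0.156
```

>>> servo_tool(
  moves=[
    {"wx": 0, "wy": 0, "wz": 0, "tx": 0, "ty": 0, "tz": -3, "claw": 255},
    {"wx": 0, "wy": 0, "wz": 0, "tx": 0, "ty": 0, "tz": -6, "claw": 255},
    {"wx": 0, "wy": 0, "wz": 0, "tx": 0, "ty": 0, "tz": -8, "claw": 255},
    {"wx": 0, "wy": 0, "wz": 0, "tx": 0, "ty": 0, "tz": -9.5, "claw": 255},
    {"wx": 0, "wy": 0, "wz": 0, "tx": 0, "ty": 0, "tz": -9.5, "claw": 255},
    {"wx": 0, "wy": 0, "wz": 0, "tx": 0, "ty": 0, "tz": -9.5, "claw": 255},
    {"wx": 0, "wy": 0, "wz": 0, "tx": 0, "ty": 0, "tz": -9.5, "claw": 255},
  ],
)

```text
t: 10.42
tcp_pos: [0.5118, -0.2083, 0.1275]
tool_rot: [0.001, 0.727, 0.687, -0.0]
ft_force: [-8.2, 3.6, 19.8]
gripper_width: 0.154
```

```bash
python3 snap.py w12
python3 - <<'E'
from h import *
im=cv2.imread("pics/w12.png");crop(im,330,125,80,150,4,"pics/w12d.png")
E
```

```text
10.4167 [ 0.51181273 -0.20831297  0.12750513] [-0.588  0.372  1.692 -0.     1.076 -0.532] [-8.22848746  3.57499127 19.821521  ] 0.15374760023545594
[[0.0561, 0.9984, 0.0009], [0.9984, -0.0561, -0.001], [-0.001, 0.001, -1.0]]
```

View pics/w12d.png

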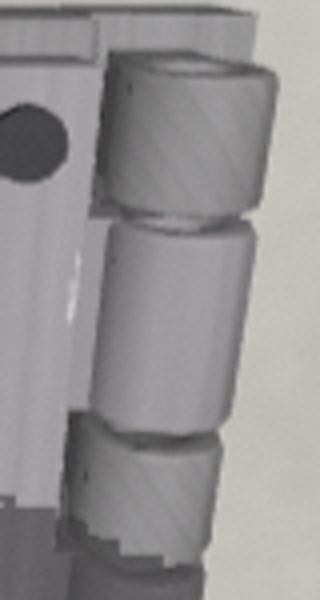

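View pics/w12b.png

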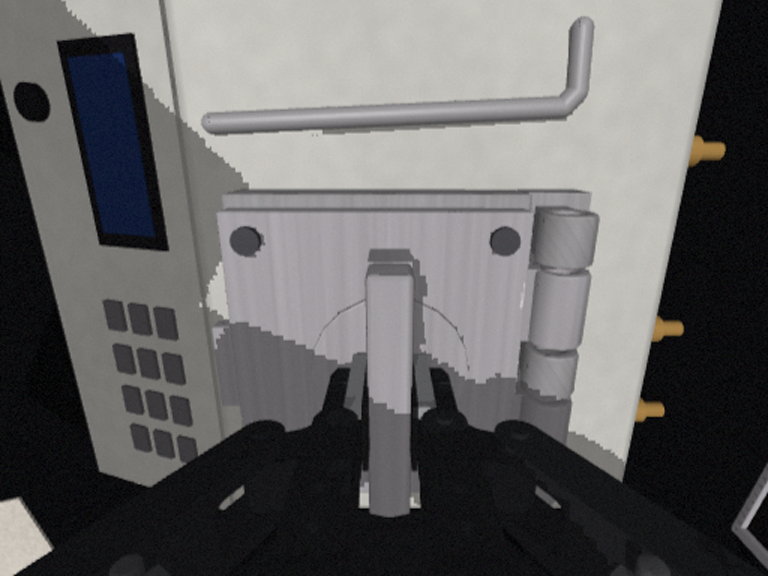

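>>> servo_tool(
  moves=[
    {"wx": 0, "wy": 0, "wz": 0, "tx": -0.4, "ty": 0, "tz": 0, "claw": 255},
    {"wx": 0, "wy": 0, "wz": 0, "tx": -0.4, "ty": 0, "tz": 0, "claw": 255},
    {"wx": 0, "wy": 0, "wz": 0, "tx": -0.4, "ty": 0, "tz": 0, "claw": 255},
    {"wx": 0, "wy": 0, "wz": 0, "tx": -0.4, "ty": 0, "tz": 0, "claw": 255},
    {"wx": 0, "wy": 0, "wz": 0, "tx": -0.4, "ty": 0, "tz": 0, "claw": 255},
    {"wx": 0, "wy": 0, "wz": 0, "tx": -0.4, "ty": 0, "tz": 0, "claw": 255},
    {"wx": 0, "wy": 0, "wz": 0, "tx": -0.4, "ty": 0, "tz": 0, "claw": 255},
    {"wx": 0, "wy": 0, "wz": 0, "tx": -0.4, "ty": 0, "tz": 0, "claw": 255},
  ],
)

```text
t: 11.13
tcp_pos: [0.5118, -0.2083, 0.1275]
tool_rot: [0.001, 0.727, 0.687, 0.0]
ft_force: [-7.1, 4.9, 18.5]
gripper_width: 0.151
```

```bash
python3 snap.py w13
python3 - <<'E'
from h import *
im=cv2.imread("pics/w13.png");crop(im,330,125,80,150,4,"pics/w13d.png")
im=camera("top")[:,:,::-1];cv2.imwrite("pics/t13.png",im)
E
```

```text
11.1333 [ 0.51182627 -0.20830086  0.12751546] [-0.588  0.372  1.693  0.     1.075 -0.532] [-7.11250562  4.90243168 18.49264881] 0.15079458394091544
[[0.0561, 0.9984, 0.0018], [0.9984, -0.0561, -0.0011], [-0.001, 0.0019, -1.0]]
```

View pics/w13d.png

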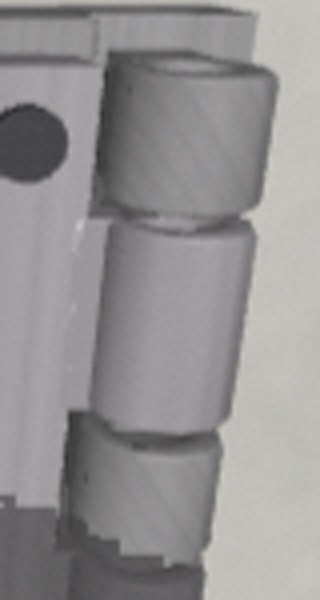

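View pics/t13.png

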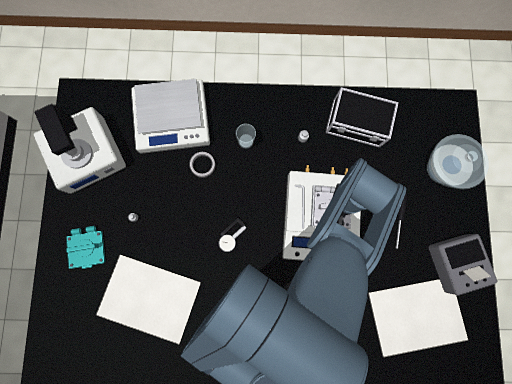

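The pose is stable. The wrist view shows the plate's left knuckle in line with the fixed barrels, right edges within about 1 px, and the gaps on its two sides balanced. In the top view nothing else on the bench has moved. I'm handing in.

```bash
python3 -c "
from rig import workorder,status
print(workorder.sign_off());s=status.read_state();print(s['t'],s['tcp_pos'],s['ft_force'])"
```

```text
the job is handed in; nothing more can be done
None
the job is handed in; nothing more can be done
```

The clamp plate is seated on the cell block with its knuckles between the fixed ones, and I handed the job in at about 11.2 s with the arm still gripping the handle and pressing down.

- **How it went:** I picked the plate up by its handle bar, lowered it onto the block and pressed it flat. I then lifted it slightly twice to correct its position by 1–2 mm front to back before the final press.
- **Height and force:** The last check had the tool at 127.5 mm, against a computed 127.6 mm for a flush plate. The upward force was 18.5 N, where about 8 N should hold the plate flush. Both readings barely changed over the last 0.7 s.
- **Hinge alignment:** In the wrist camera the left knuckle lined up with the fixed barrels within about 1 px (1 mm), with balanced gaps either side. The gripper hid part of the right knuckle, so I judged that side from the measured plate angle, which was within 0.1° of the block's.
- **Sideways load:** About 7 N front to back and 5 N across stayed on the grip from friction. A small nudge eased the front-to-back load only slightly, and the plate did not shift.
- **Other objects:** In the last wrist and top views the pin and the other bench items that could be seen looked undisturbed.
- **Refused calls:** My first two move calls were refused for missing keys and moved nothing.

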